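# Pin down the hold-down plate of a dry block heater

### The job

Swing the heater's hinged hold-down plate down onto the tube caps, pull the drawer open and fetch the long locking pin, and push that pin through the hasp until its knob is up against the ear, then let go of it. Last, press down firmly on the closed plate with the fingers so that the caps stay squeezed shut, and finish like that, still pressing. Leave the short pin in the drawer and do not disturb the tube rack and the bottles.

Things in the scene. Friction and masses are not known exactly. Their poses are not given: they have to be found in the camera images.
- heater: Dry block heater, a light grey case 280 x 200 x 75 mm (deep x, wide y, high z) fixed to the bench; origin under its centre, +x to its back, +y to its left seen from the robot's side. On its deck, x = -5 to 85 mm, sits a dark block with tubes, their caps up to z = 103 mm; the hinged hold-down plate is at the back and the hasp at x = -75 mm. The deck in front of and beside the hasp is clear.
- plate (a joint): Angle of the hold-down plate, rad: 0 = closed (level, the firm silicone pad under it hard down on the caps, which is the stop), grows as it opens upwards and backwards, up to 1.7. The hinge is stiff: the plate stays wherever it is left, and takes about 1 to 4 N near its front edge to swing down. A pinned plate that nobody presses can still lift by up to 0.016.
- plate_hinge (a point): Hinge axis of the plate, at the middle of its width, 111 mm above the bench, along the heater's y; turns with the plate: its x axis points from the plate's front edge to the hinge, its z axis out of the plate's outer (top) face.
- plate_edge (a point): Point on the plate's outer (top) face, 105 mm from the hinge axis, mid-width; axes as plate_hinge. The aluminium plate is 115 mm long from the hinge axis, 110 mm wide; closed, its top face is 6 mm above the hinge axis. From its front edge a steel strap 14 mm wide runs on to an eye (28 mm square, 14 mm thick along y, hole 13.5 mm) whose hole is 165 mm from the hinge axis.
- hasp (a point): Middle of the hasp's hole line, 111 mm above the bench, 36 mm above the deck; axes as the heater's, the holes run along y. Two fixed steel ears, 8 mm thick, 30 mm wide, up to 14 mm above the hole line, outer faces at y = +17 and -17 mm, have 12 mm round holes; with the plate closed its eye stands between them, holes in line. The pin fits from either side. The plate's front edge is 50 mm behind.
- cab_drawer0 (a joint): Opening of the drawer, m: 0 = shut, up to 0.18; a few N to pull. 0.11 to 0.13 gives good access to the pins: a grey foam insert holds the two pins side by side along the drawer, 45 mm left and right of its middle, in either order, knobs towards the handle. The knobs hang free, 20 mm behind the inside of the drawer's front and 13 mm above its floor.
- cab_drawer0_handle (a point): Middle of the drawer's handle, a level steel bar of 11 mm diameter, 120 mm long, 52 mm above the bench, 35 mm in front of the drawer's front; +x points into the drawer unit, the drawer pulls out along -x, the bar runs along y. The drawer's floor is 22 mm above the bench, the top of its front 76 mm, of its sides 68 mm.
- long_pin: The locking pin to use: steel shank 10 mm in diameter and 58 mm long with a tapered tip, black round knob 22 mm in diameter and 36 mm long, 47 g. Origin on its axis where the shank leaves the knob; +x along the shank to the tip, the knob lies from x = -36 to 0 mm. In the shut drawer its axis is 46 mm above the bench and its +x points to the drawer's back; it moves with the drawer.
- pin_seat (a point): Point on the axis of the long pin's shank, 17 mm from the knob; axes as the pin's. It coincides with point hasp when the pin is fully home.
- short_pin: Like the long pin but with a shank of only 34 mm, which does not reach through the far ear; it belongs to another machine and stays in the drawer.
- tube_rack: White tube rack, 220 x 75 x 48 mm, standing loose to the right of the heater; origin under its centre, long side along its x.
- wash_bottle: Translucent wash bottle with a bent spout, 72 mm in diameter, 185 mm high, standing loose at the back between heater and drawer unit; origin under its centre.
- reagent_bottle: Glass bottle with blue cap, 60 mm in diameter, 120 mm high, standing loose to the left of the drawer unit; origin under its centre.
- unit_front (a point): Middle of the top front edge of the grey bench-top drawer unit, 90 mm above the bench; +x to its back, +y to its left. The unit is fixed to the bench, 260 mm deep, 260 mm wide and 90 mm high; a low rack of tube strips stands on the back of its top, up to 122 mm above the bench.

How it is judged:
By the outcome, as a careful person would: the job done as asked, in the order asked, and still so for the second after the job is handed in, while the arm keeps its last pose, push and grip.
It also fails if it takes over 72 s, if anything falls off the work surface, if the arm or the gripper's body presses on something with over 40 N, if the wrist force passes 120 N, or if a joint passes its speed limit or range.

### The arm

A 7-joint arm with a two-finger parallel gripper is mounted at the origin on the work surface. World frame = base frame: x ahead of the robot, y to its left, z up, the work surface at z = 0. Lengths are in m, angles in rad, forces in N, time in s.
With the tool pointing down it reaches from about 0.4 to 0.85 m from the base axis. Payload 10.4 kg.
Tool frame: the origin (TCP) lies midway between the tips of the shut fingers; the grasp point (between the pads) lies 19 mm behind it; z points along the fingers, y is the line along which they close (so a half turn about z gives the same grasp; the last joint's range is limited). The gripper opens to 87 mm and grips with 3 to 60 N. Pads are 19 mm wide; open, the fingers measure 117 mm over their backs; the gripper's body (75 mm by 190 mm) begins 51 mm behind the grasp point.
Start: joints at [-1.361, 0.332, -0.065, 1.46, 0.022, 1.35, -0.088], TCP at [0.144, 0.608, 0.223] pointing down, gripper open.
Joint ranges: [-2.6, 2.6], [-0.5, 2.12], [-1.47, 1.34], [0.16, 2.42], [-1.27, 4.41], [0.06, 2.06], [-2.6, 2.6]. Speed limits (rad/s): [2.22, 2.22, 2.79, 2.79, 3.14, 3.14, 3.14].

### API

Orientations are given as a unit quaternion [x, y, z, w].
In Python, from bench import sensors, eyes, order gives the robot as it stands.
- The arm moves only by the tool arm_command, never from a script. Its argument "steps" is a list of rows, each an object with "rot": the turn, a rotation vector about the world's x, y, z in degrees, a list of three; "slide": the shift along the world's x, y, z in m, a list of three; "grip": the opening, from 0 (shut) to 1 (fully open). A call has exactly 8 rows; each row shifts and turns the commanded pose from where the row before left it; what a row does not reach is not made up. A row lasts 1/8 s, in which the tool goes at most 62.5 mm and 10.7 degrees, less where a joint would pass 70% of its speed; a pose out of reach is approached as far as the arm can. A call with a gripper value outside its range is refused whole. The fingers move at their own pace and stop on an object; "newtons" is the grip in N (left out, the last holds). Time passes only in rows, so rows that do not move let the fingers close, or fill a call up. It gives the time, the measured TCP pose, the force, the opening and the grip force at its end, in the units of the state.
- sensors.read_state(): the state, without advancing time (a new reading comes with each control period).
- eyes.camera(name): name is "scene" or "top"; returns a dict with "pixels" (384x512x3 uint8, red, green, blue), "intrinsics" (3x3 intrinsics, pixels), "pose" (4x4, takes a point from camera to world coordinates). Camera axes: x right, y down, z forward; pixel columns grow to the right and rows downward; lengths in m; the calibration is good to about 2 mm. A picture is of the moment at which its call begins. There is no depth.
- order.close_job(): hands the job in; it is judged then, once.
Trained networks look in a picture, given as the dict that the camera call returned (one of the last four; its "shot" number tells which), for a name from the list of things; names that differ only in an ending like _2 or _b are one class to them, and where a whole thing is asked for, a point or a joint stands for the part that bears it (a point fixed in the world has none). Each returns a list of dicts, best first, with "conf" (0 to 1); they miss things now and then, are a little off and sometimes report something else, mostly with a low value. They report only what shows in the picture. A call takes as long as a camera call.
- eyes.look_for(name, picture): "bbox" ([left, top, right, bottom] in pixels, round what is visible of it).
The state is a dict: "time": time; "joint_positions": joint angles; "joint_vel": joint speeds; "joint_torque": joint torques, N m; "ee_pos": TCP position; "eef_rot": TCP orientation; "ft_force": force on the tool from outside, world axes, zero at the start; "torque": the same for the moment, N m; "width": finger opening in m; "grip_force": force on a finger pad.
Only numpy, scipy, OpenCV 4.12 (cv2) and the standard library are available. Lean on these libraries where they do the work, as an engineer would, in place of code of your own. Each camera call takes 0.05 s, during which the arm holds its last target. There are 200 camera calls.

## Working session

There is one attempt and no reset: what is moved stays moved. The work goes in short steps, Python scripts to look and compute and a tool call to move; the robot and the scene stay as the last step left them, time stands still between calls to the robot, and variables do not carry over. Pictures are saved under pics/ and viewed, at most 10 in all, crops included, and the job is handed in when it is done.

Besides the shell and the picture viewer there is one more tool, called after ">>>" as name(argument=value, ...) on one line, values as JSON. arm_command: Moves the arm, as the interface text tells. Its arguments: {"type":"object","properties":{"steps":{"type":"array","items":{"type":"object","properties":{"rot":{"type":"array","items":{"type":"number"}},"slide":{"type":"array","items":{"type":"number"}},"grip":{"type":"number"}}}},"newtons":{"type":"number"}},"required":["steps"]}

```bash
ls; mkdir -p pics
python3 - <<'E'
from bench import sensors, eyes, order
import cv2, numpy as np
s=sensors.read_state(); print({k:np.round(v,3).tolist() for k,v in s.items()})
for n in ["scene","top"]:
    c=eyes.camera(n); cv2.imwrite(f"pics/{n}0.png",cv2.resize(c["pixels"][:,:,::-1],(800,600)))
    print(n,c["intrinsics"].tolist(),np.round(c["pose"],4).tolist())
    for o in ["heater","plate","hasp","cab_drawer0","cab_drawer0_handle","unit_front","tube_rack","wash_bottle","reagent_bottle"]:
        print(o,[(np.round(r["bbox"]).tolist(),round(r["conf"],2)) for r in eyes.look_for(o,c)[:2]])
E
```

```text
pics
{'time': 0.0, 'joint_positions': [-1.361, 0.333, -0.065, 1.461, 0.022, 1.35, -0.088], 'joint_vel': [-0.0, 0.001, -0.001, -0.001, -0.001, 0.001, 0.0], 'joint_torque': [0.0, -62.328, 0.025, -38.987, -0.061, 0.04, 0.0], 'ee_pos': [0.144, 0.608, 0.222], 'eef_rot': [0.116, 0.993, -0.001, -0.0], 'ft_force': [-0.061, 0.738, 0.508], 'torque': [0.017, 0.001, 0.048], 'grip_force': 0.0, 'width': 0.087}
scene [[481.5716842737823, 0.0, 247.05251212843086], [0.0, 481.5716842737823, 187.31474876603573], [0.0, 0.0, 1.0]] [[0.797, 0.4073, -0.446, 1.2434], [0.6039, -0.5536, 0.5735, -0.8108], [-0.0133, -0.7264, -0.6872, 1.0303], [0.0, 0.0, 0.0, 1.0]]
heater [([172.0, 154.0, 219.0, 226.0], 0.65), ([122.0, 154.0, 238.0, 272.0], 0.58)]
plate [([169.0, 156.0, 218.0, 223.0], 0.97), ([253.0, 133.0, 294.0, 187.0], 0.35)]
hasp [([124.0, 157.0, 243.0, 270.0], 0.68)]
cab_drawer0 [([257.0, 140.0, 280.0, 186.0], 0.83)]
cab_drawer0_handle [([255.0, 140.0, 283.0, 188.0], 0.84)]
unit_front [([260.0, 126.0, 373.0, 223.0], 0.9), ([259.0, 142.0, 279.0, 183.0], 0.53)]
tube_rack [([63.0, 260.0, 151.0, 327.0], 0.72)]

[... 173 characters left out ...]
1210546, 198.9291739411157], [0.0, 0.0, 1.0]] [[0.0318, -0.9787, 0.2029, 0.3415], [-0.9995, -0.0312, 0.0059, -0.0306], [0.0006, -0.203, -0.9792, 1.5302], [0.0, 0.0, 0.0, 1.0]]
heater [([273.0, 191.0, 339.0, 282.0], 0.67)]
plate [([292.0, 202.0, 333.0, 230.0], 0.78)]
hasp [([275.0, 191.0, 338.0, 282.0], 0.85)]
cab_drawer0 [([157.0, 207.0, 232.0, 230.0], 0.72)]
cab_drawer0_handle []
unit_front [([157.0, 138.0, 234.0, 224.0], 0.9)]
tube_rack [([374.0, 202.0, 408.0, 269.0], 0.98), ([118.0, 179.0, 140.0, 199.0], 0.49)]
wash_bottle [([259.0, 142.0, 277.0, 170.0], 0.89), ([117.0, 178.0, 144.0, 198.0], 0.23)]
reagent_bottle [([120.0, 176.0, 142.0, 197.0], 0.55), ([292.0, 205.0, 333.0, 228.0], 0.24)]
```

Run:
```python
import cv2
a=cv2.imread("pics/scene0.png"); b=cv2.imread("pics/top0.png")
# back to 512x384 coordinates, crop & zoom
from bench import eyes
a=eyes.camera("scene")["pixels"][:,:,::-1]; b=eyes.camera("top")["pixels"][:,:,::-1]
cv2.imwrite("pics/s1.png",cv2.resize(a[100:290,110:363],None,fx=3.15,fy=3.15,interpolation=cv2.INTER_CUBIC))
cv2.imwrite("pics/t1.png",cv2.resize(b[130:300,145:365],None,fx=3.5,fy=3.5,interpolation=cv2.INTER_CUBIC))
```

```text
(no output)
```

View pics/s1.png

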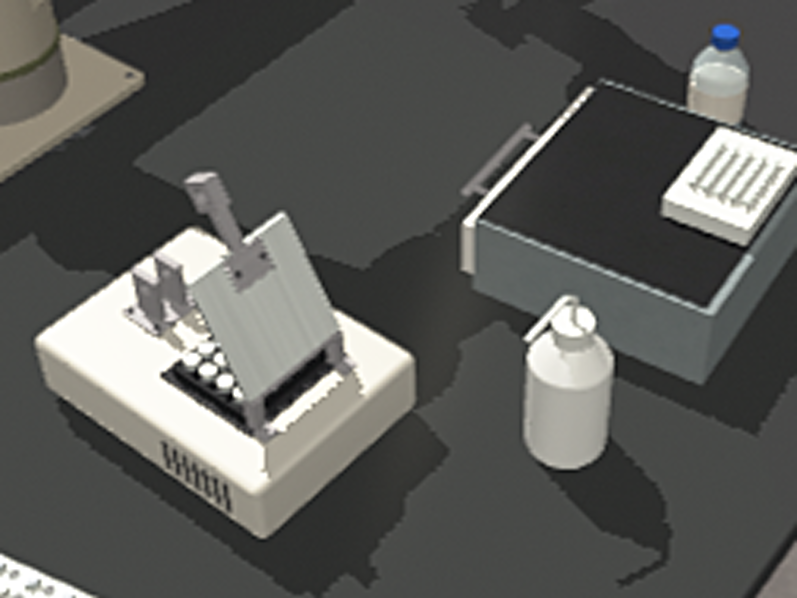

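View pics/t1.png

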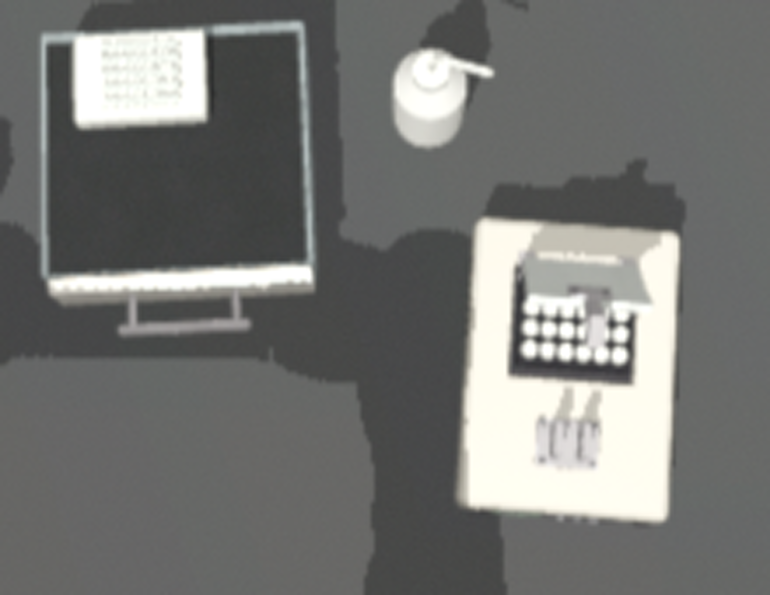

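The heater stands at centre-right with its plate open about 60°, and the drawer unit is on the left with its drawer shut (handle ends at about (122,329) and (247,323) in the top crop). I'll fit both poses from these picked corners.

```bash
cat > fit.py <<'E'
import numpy as np
from scipy.optimize import least_squares
from scipy.spatial.transform import Rotation as R
cams={}
def addcam(n,c): cams[n]=(np.array(c["intrinsics"]),np.linalg.inv(np.array(c["pose"])))
def proj(n,P):
    K,T=cams[n]; q=(T[:3,:3]@np.asarray(P).T).T+T[:3,3]; u=(K@q.T).T; return u[:,:2]/u[:,2:]
def ray(n,uv,z):
    K,T=cams[n]; M=np.linalg.inv(T); d=M[:3,:3]@np.linalg.inv(K)@np.r_[uv,1]; return M[:3,3]+d*(z-M[2,3])/d[2]
def place(P,x,y,w): return R.from_euler("z",w).apply(np.asarray(P,float))+[x,y,0]
E
python3 - <<'E'
from fit import *
from bench import eyes
for n in ["scene","top"]: addcam(n,eyes.camera(n))
S=lambda u,v:(110+u/3.15,100+v/3.15); T=lambda u,v:(145+u/3.5,130+v/3.5)
def pl(r,y,th,off=.006): return [.09-r*np.cos(th)+off*np.sin(th),y,.111+r*np.sin(th)+off*np.cos(th)]
def model(p):
    th=p[3]
    P=[("scene",(37,345),[-.14,-.1,.07]),("scene",(265,480),[.14,-.1,.07]),("scene",(262,538),[.14,-.1,0]),("scene",(415,357),[.14,.1,.07]),
    ("top",(480,218),[.14,.1,.075]),("top",(680,232),[.14,-.1,.075]),("top",(667,522),[-.14,-.1,.075]),("top",(466,508),[-.14,.1,.075]),
    ("scene",(193,288),pl(.115,-.055,th)),("scene",(285,213),pl(.115,.055,th)),("scene",(340,343),pl(.0,.055,th)),("scene",(258,393),pl(.0,-.055,th)),
    ("top",(653,305),pl(.115,-.055,th)),("top",(525,292),pl(.115,.055,th)),("scene",(202,178),pl(.179,0,th,.0))]
    return P
def res(p,f):
    r=[]
    for n,uv,X in f(p): r+=list(proj(n,place([X],*p[:3]))[0]-(S(*uv) if n=="scene" else T(*uv)))
    return np.array(r)
s=least_squares(res,[.5,-.2,0,1.1],args=(model,),loss="soft_l1"); print(np.round(s.x,4)); print(np.round(res(s.x,model).reshape(-1,2),1).tolist())
h=s.x; print("hasp",place([[-.075,0,.111]],*h[:3]),"ears px scene",[ (np.array(q)-[110,100])*3.15 for q in proj("scene",place([[-.075,-.017,.125],[-.075,.017,.125]],*h[:3]))],"top",[(np.array(q)-[145,130])*3.5 for q in proj("top",place([[-.075,-.017,.125],[-.075,.017,.125]],*h[:3]))])
def unit(p):
    return [("top",(42,36),[.26,.13,.09]),("top",(302,24),[.26,-.13,.09]),("top",(122,329),[p[3],.06,.052]),("top",(247,323),[p[3],-.06,.052]),
    ("scene",(478,222),[0,-.13,.09]),("scene",(713,305),[.26,-.13,.09]),("scene",(467,190),[p[3],-.06,.052]),("scene",(530,130),[p[3],.06,.052]),("top",(47,276),[0,.13,.09]),("top",(313,264),[0,-.13,.09])]
s=least_squares(res,[.4,.2,0,-.05],args=(unit,),loss="soft_l1"); print(np.round(s.x,4)); print(np.round(res(s.x,unit).reshape(-1,2),1).tolist())
print("handle",place([[s.x[3],0,.052]],*s.x[:3]))
for o,uv,z in [("rack",(391,236),.048),("wash",(268,161),.05)]: print(o,ray("top",uv,z))
E
```

```text
[ 0.5267 -0.1925 -0.033   1.0978]
[[-2.6, -1.5], [-2.4, 5.1], [1.0, 3.5], [0.4, -1.0], [-1.6, -0.3], [-0.4, -0.6], [1.0, -0.6], [-2.2, -0.6], [-0.9, -2.0], [0.5, -1.3], [0.4, -5.7], [-2.2, 2.4], [0.1, -1.2], [0.8, 0.2], [-0.3, -0.9]]
hasp [[ 0.45173815 -0.19004979  0.111     ]] ears px scene [array([139.27334952, 275.78887882]), array([167.64344502, 255.01051586])] top [array([591.73192184, 440.91471375]), array([554.76214688, 438.50591276])]
[ 0.5972  0.1871  0.0851 -0.0395]
[[-0.1, -2.2], [0.1, -2.5], [0.5, -0.4], [-0.3, -0.5], [-4.4, -2.2], [1.7, 3.9], [-0.0, 0.2], [-1.1, -0.9], [-1.1, 2.6], [0.1, 2.0]]
handle [[0.55787256 0.18372662 0.052     ]]
rack [ 0.53360764 -0.47967112  0.048     ]
wash [ 0.78659502 -0.05132304  0.05      ]
```

>>> arm_command(steps=[{"slide": [0.03,-0.048,0.016],"rot": [0,0,1.4],"grip": 0},{"slide": [0.03,-0.048,0.016],"rot": [0,0,1.4],"grip": 0},{"slide": [0.03,-0.048,0.016],"rot": [0,0,1.4],"grip": 0},{"slide": [0.03,-0.048,0.016],"rot": [0,0,1.4],"grip": 0},{"slide": [0.03,-0.048,0.016],"rot": [0,0,1.4],"grip": 0},{"slide": [0.03,-0.048,0.016],"rot": [0,0,1.4],"grip": 0},{"slide": [0.03,-0.048,0.016],"rot": [0,0,1.5],"grip": 0},{"slide": [0.03,-0.048,0.016],"rot": [0,0,1.5],"grip": 0}], newtons=10)

```text
time: 2.2
ee_pos: [0.3849, 0.2224, 0.3514]
eef_rot: [0.016, 1.0, 0.0, 0.0]
ft_force: [0.4, 0.6, -0.3]
width: 0.015
grip_force: 0.0
```

>>> arm_command(steps=[{"slide": [0.0315,-0.0525,0],"grip": 0},{"slide": [0.0315,-0.0525,0],"grip": 0},{"slide": [0.0315,-0.0525,0],"grip": 0},{"slide": [0.0315,-0.0525,0],"grip": 0},{"slide": [0.0315,-0.0525,0],"grip": 0},{"slide": [0.0315,-0.0525,0],"grip": 0},{"slide": [0.0315,-0.0525,0],"grip": 0},{"slide": [0.0315,-0.0525,0],"grip": 0}])

```text
schema error: expected keys rot, slide, grip
```

Run:
```python
from fit import *
h=(.5267,-.1925,-.033)
for th in np.linspace(1.2,0,9):
    r=.105; print(round(th,2),np.round(place([[.09-r*np.cos(th)+.006*np.sin(th)+.0095,0,.111+r*np.sin(th)+.006*np.cos(th)]],*h)[0],3))
```

```text
1.2 [ 0.594 -0.195  0.211]
1.05 [ 0.579 -0.194  0.205]
0.9 [ 0.566 -0.194  0.197]
0.75 [ 0.553 -0.193  0.187]
0.6 [ 0.543 -0.193  0.175]
0.45 [ 0.534 -0.193  0.162]
0.3 [ 0.528 -0.193  0.148]
0.15 [ 0.523 -0.192  0.133]
0.0 [ 0.521 -0.192  0.117]
```

>>> arm_command(steps=[{"slide": [0.0315,-0.0525,0],"rot": [0,0,0],"grip": 0},{"slide": [0.0315,-0.0525,0],"rot": [0,0,0],"grip": 0},{"slide": [0.0315,-0.0525,0],"rot": [0,0,0],"grip": 0},{"slide": [0.0315,-0.0525,0],"rot": [0,0,0],"grip": 0},{"slide": [0.0315,-0.0525,0],"rot": [0,0,0],"grip": 0},{"slide": [0.0315,-0.0525,0],"rot": [0,0,0],"grip": 0},{"slide": [0.0315,-0.0525,0],"rot": [0,0,0],"grip": 0},{"slide": [0.0315,-0.0525,0],"rot": [0,0,0],"grip": 0}])

```text
time: 3.2
ee_pos: [0.6374, -0.1969, 0.3506]
eef_rot: [0.016, 1.0, 0.0, 0.0]
ft_force: [-0.1, 0.4, 0.7]
width: 0.0005
grip_force: 0.0
```

>>> arm_command(steps=[{"slide": [0,0,-0.048],"rot": [0,0,0],"grip": 0},{"slide": [0,0,-0.048],"rot": [0,0,0],"grip": 0},{"slide": [0,0,-0.048],"rot": [0,0,0],"grip": 0},{"slide": [-0.02,0,0],"rot": [0,0,0],"grip": 0},{"slide": [-0.015,0,0],"rot": [0,0,0],"grip": 0},{"slide": [-0.012,0,0],"rot": [0,0,0],"grip": 0},{"slide": [-0.008,0,0],"rot": [0,0,0],"grip": 0},{"slide": [-0.005,0,0],"rot": [0,0,0],"grip": 0}])

```text
time: 4.2
ee_pos: [0.5766, -0.1956, 0.207]
eef_rot: [0.017, 1.0, 0.0, 0.001]
ft_force: [2.7, -0.3, 0.1]
width: 0.0007
grip_force: 1.2
```

>>> arm_command(steps=[{"slide": [-0.012,0,-0.01],"rot": [0,0,0],"grip": 0},{"slide": [-0.012,0,-0.01],"rot": [0,0,0],"grip": 0},{"slide": [-0.01,0,-0.012],"rot": [0,0,0],"grip": 0},{"slide": [-0.009,0,-0.013],"rot": [0,0,0],"grip": 0},{"slide": [-0.006,0,-0.014],"rot": [0,0,0],"grip": 0},{"slide": [-0.005,0,-0.015],"rot": [0,0,0],"grip": 0},{"slide": [-0.002,0,-0.015],"rot": [0,0,0],"grip": 0},{"slide": [0,0,-0.004],"rot": [0,0,0],"grip": 0}])

```text
time: 5.2
ee_pos: [0.5207, -0.1959, 0.1183]
eef_rot: [0.017, 1.0, 0.002, 0.001]
ft_force: [-35.9, 17.3, 96.9]
width: 0.0004
grip_force: 48.3
```

>>> arm_command(steps=[{"slide": [0,0,0.004],"rot": [0,0,0],"grip": 0},{"slide": [0,0,0.026],"rot": [0,0,0],"grip": 0},{"slide": [-0.012,0.006,0.026],"rot": [0,0,-10],"grip": 0.3},{"slide": [-0.014,0.005,0],"rot": [0,0,-10],"grip": 0.57},{"slide": [-0.014,0.005,0],"rot": [0,0,-10],"grip": 0.57},{"slide": [-0.014,0.005,0],"rot": [0,0,-10],"grip": 0.57},{"slide": [-0.014,0.005,0],"rot": [0,0,-10],"grip": 0.57},{"slide": [0,0,0],"rot": [0,0,-10],"grip": 0.57}], newtons=5)

```text
time: 6.2
ee_pos: [0.4512, -0.1697, 0.1689]
eef_rot: [0.517, 0.856, 0.0, -0.0]
ft_force: [0.1, -0.2, 0.6]
width: 0.0475
grip_force: 0.0
```

>>> arm_command(steps=[{"slide": [0,0,0],"rot": [0,0,-10],"grip": 0.57},{"slide": [0,0,0],"rot": [0,0,-10],"grip": 0.57},{"slide": [0,0,0],"rot": [0,0,-10],"grip": 0.57},{"slide": [0,0,0],"rot": [0,0,0],"grip": 0.57},{"slide": [0,0,0],"rot": [0,0,0],"grip": 0.57},{"slide": [0,0,0],"rot": [0,0,0],"grip": 0.57},{"slide": [0,0,0],"rot": [0,0,0],"grip": 0.57},{"slide": [0,0,0],"rot": [0,0,0],"grip": 0.57}])

```text
time: 7.2
ee_pos: [0.4522, -0.1699, 0.1696]
eef_rot: [0.719, 0.695, 0.0, 0.0]
ft_force: [-0.1, -0.9, -0.3]
width: 0.0499
grip_force: 0.0
```

```bash
cat >> fit.py <<'E'
def snap(name,box,f,cam="top"):
    import cv2
    from bench import eyes
    c=eyes.camera(cam); l,t,r,b=box
    cv2.imwrite(f"pics/{name}.png",cv2.resize(c["pixels"][t:b,l:r,::-1],None,fx=f,fy=f,interpolation=cv2.INTER_CUBIC)); addcam(cam,c); return c
E
python3 - <<'E'
from fit import *
from bench import sensors
s=sensors.read_state(); print({k:np.round(s[k],4).tolist() for k in ["time","joint_positions","ee_pos","eef_rot","ft_force","width"]})
snap("s2",(110,140,250,245),5.6,"scene")
E
```

```text
{'time': 7.2, 'joint_positions': [-0.6571, 0.0426, 0.9606, 1.9354, -0.0378, 1.1819, 0.2842], 'ee_pos': [0.4522, -0.1699, 0.1696], 'eef_rot': [0.7188, 0.6952, 0.0001, 0.0], 'ft_force': [-0.075, -0.884, -0.3266], 'width': 0.0499}
```

View pics/s2.png

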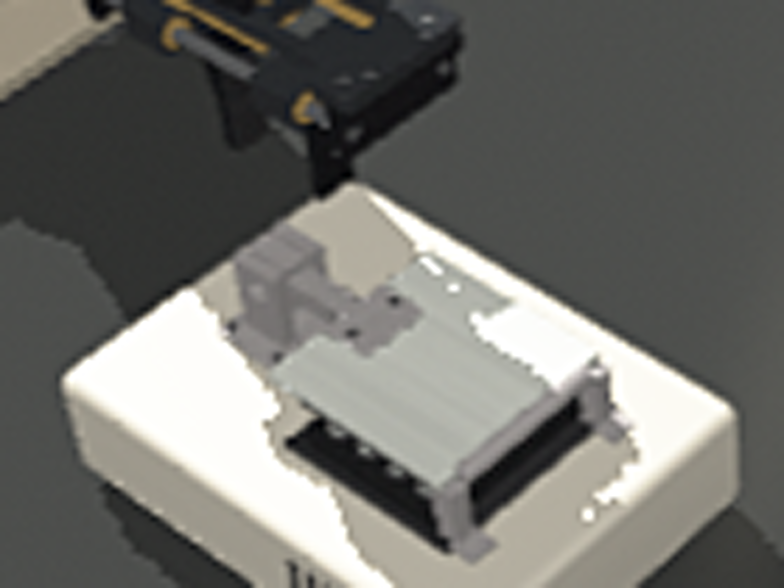

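The picture shows the plate closed with its eye between the ears (about (280,270)), and the fingers hover near it. I'll grip the left ear along x to measure the hole's x position.

>>> arm_command(steps=[{"slide": [0,0,-0.022],"rot": [0,0,0],"grip": 0.57},{"slide": [0,0,-0.022],"rot": [0,0,0],"grip": 0.57},{"slide": [0,0,-0.021],"rot": [0,0,0],"grip": 0.57},{"slide": [0,0,0],"rot": [0,0,0],"grip": 0.2},{"slide": [0,0,0],"rot": [0,0,0],"grip": 0.2},{"slide": [0,0,0],"rot": [0,0,0],"grip": 0.2},{"slide": [0,0,0],"rot": [0,0,0],"grip": 0.2},{"slide": [0,0,0],"rot": [0,0,0],"grip": 0.2}], newtons=5)

```text
time: 8.25
ee_pos: [0.4538, -0.17, 0.1056]
eef_rot: [0.719, 0.695, 0.001, 0.002]
ft_force: [5.9, -1.1, -4.1]
width: 0.0299
grip_force: 5.0
```

>>> arm_command(steps=[{"slide": [0,0,0],"rot": [0,0,0],"grip": 0.57},{"slide": [0,0,0],"rot": [0,0,0],"grip": 0.57},{"slide": [0,0,0.03],"rot": [0,0,0],"grip": 0.57},{"slide": [0,0,0.03],"rot": [0,0,0],"grip": 0.28},{"slide": [0.02,0.055,0],"rot": [0,0,1.8],"grip": 0.28},{"slide": [0.02,0.055,0],"rot": [0,0,1.8],"grip": 0.28},{"slide": [0.02,0.055,0],"rot": [0,0,1.6],"grip": 0.28},{"slide": [0.02,0.055,0],"rot": [0,0,1.6],"grip": 0.28}])

```text
time: 9.25
ee_pos: [0.5326, 0.0521, 0.1649]
eef_rot: [0.676, 0.737, 0.0, -0.0]
ft_force: [0.4, -0.2, 0.7]
width: 0.0245
grip_force: 0.0
```

>>> arm_command(steps=[{"slide": [0.008,0.055,0],"rot": [0,0,0],"grip": 0.28},{"slide": [0.006,0.055,0],"rot": [0,0,0],"grip": 0.28},{"slide": [0.006,0.024,-0.025],"rot": [0,0,0],"grip": 0.28},{"slide": [0.006,0,-0.025],"rot": [0,0,0],"grip": 0.28},{"slide": [0,0,0],"rot": [0,0,0],"grip": 0.28},{"slide": [0,0,0],"rot": [0,0,0],"grip": 0.28},{"slide": [0,0,0],"rot": [0,0,0],"grip": 0.28},{"slide": [0,0,0],"rot": [0,0,0],"grip": 0.28}])

```text
time: 10.25
ee_pos: [0.5584, 0.1842, 0.1154]
eef_rot: [0.677, 0.736, 0.001, 0.0]
ft_force: [0.2, 0.4, -0.2]
width: 0.0243
grip_force: 0.0
```

Run:
```python
from fit import *
from bench import sensors
s=sensors.read_state(); print({k:np.round(s[k],4).tolist() for k in ["time","joint_positions","ee_pos","eef_rot","ft_force","width"]})
snap("s3",(235,115,335,190),8,"scene")
```

```text
{'time': 10.25, 'joint_positions': [-0.9559, 0.3907, 0.694, 1.7252, -0.2742, 1.1235, -0.0948], 'ee_pos': [0.5584, 0.1842, 0.1154], 'eef_rot': [0.6766, 0.7364, 0.0007, 0.0001], 'ft_force': [0.1936, 0.4251, -0.2], 'width': 0.0243}
```

View pics/s3.png

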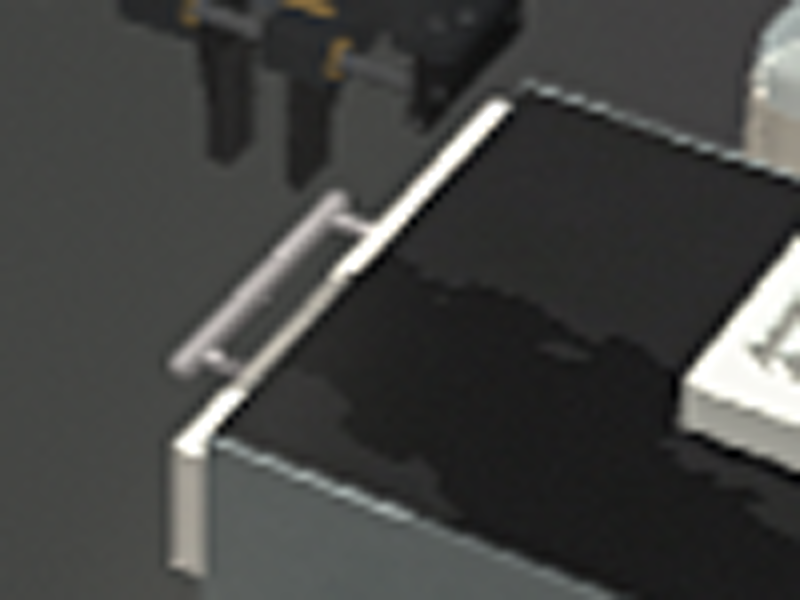

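The open fingers hang above the handle bar; bar ends show at (178,365) and (340,198), fingertips at (228,160) and (305,185).

Run:
```python
from fit import *
from bench import eyes
addcam("scene",eyes.camera("scene"))
S=lambda u,v:(235+u/8,115+v/8)
a=ray("scene",S(178,365),.052);b=ray("scene",S(340,198),.052); print(a,b,(a+b)/2,np.linalg.norm(a-b),np.arctan2(-(b-a)[0],(b-a)[1]))
print((proj("scene",[[.5584,.1842,.1154]])-[235,115])*8)
print(ray("scene",S(266,172),.1154))
```

```text
[0.56065684 0.12182783 0.052     ] [0.55155965 0.24704219 0.052     ] [0.55610824 0.18443501 0.052     ] 0.12554438839481968 0.07252548264596435
[[268.03143628 155.39076097]]
[0.56390278 0.17506241 0.1154    ]
```

>>> arm_command(steps=[{"slide": [-0.0015,0,-0.025],"rot": [0,0,0],"grip": 0.28},{"slide": [0,0,-0.025],"rot": [0,0,0],"grip": 0.28},{"slide": [0,0,-0.018],"rot": [0,0,0],"grip": 0.28},{"slide": [0,0,-0.009],"rot": [0,0,0],"grip": 0.28},{"slide": [0,0,0],"rot": [0,0,0],"grip": 0},{"slide": [0,0,0],"rot": [0,0,0],"grip": 0},{"slide": [0,0,0],"rot": [0,0,0],"grip": 0},{"slide": [0,0,0],"rot": [0,0,0],"grip": 0}], newtons=15)

```text
time: 11.35
ee_pos: [0.5564, 0.1842, 0.0382]
eef_rot: [0.676, 0.736, -0.0, -0.0]
ft_force: [-5.7, -1.1, 6.8]
width: 0.0102
grip_force: 15.0
```

>>> arm_command(steps=[{"slide": [-0.0175,-0.0014,0],"rot": [0,0,0],"grip": 0},{"slide": [-0.0175,-0.0014,0],"rot": [0,0,0],"grip": 0},{"slide": [-0.0175,-0.0014,0],"rot": [0,0,0],"grip": 0},{"slide": [-0.0175,-0.0014,0],"rot": [0,0,0],"grip": 0},{"slide": [-0.0175,-0.0014,0],"rot": [0,0,0],"grip": 0},{"slide": [-0.0175,-0.0014,0],"rot": [0,0,0],"grip": 0},{"slide": [-0.0175,-0.0014,0],"rot": [0,0,0],"grip": 0},{"slide": [0,0,0],"rot": [0,0,0],"grip": 0}], newtons=25)

```text
time: 12.35
ee_pos: [0.434, 0.1739, 0.0382]
eef_rot: [0.677, 0.736, 0.0, 0.0]
ft_force: [-0.2, -4.3, 2.4]
width: 0.0101
grip_force: 25.0
```

>>> arm_command(steps=[{"slide": [0,0,0],"rot": [0,0,0],"grip": 0.3},{"slide": [0,0,0],"rot": [0,0,0],"grip": 0.3},{"slide": [0,0,0.04],"rot": [0,0,0],"grip": 0.3},{"slide": [0,0,0.045],"rot": [0,0,0],"grip": 0.3},{"slide": [0,0,0.045],"rot": [0,0,10],"grip": 0.5},{"slide": [-0.04,0,0.03],"rot": [0,0,10],"grip": 0.5},{"slide": [-0.04,0,0],"rot": [0,0,10],"grip": 0.5},{"slide": [-0.02,0,0],"rot": [0,0,10],"grip": 0.5}])

```text
time: 13.35
ee_pos: [0.333, 0.1748, 0.198]
eef_rot: [0.381, 0.925, 0.001, -0.0]
ft_force: [0.2, -0.6, 0.6]
width: 0.0434
grip_force: 0.0
```

Run:
```python
from fit import *
from bench import sensors,eyes
s=sensors.read_state(); print({k:np.round(s[k],4).tolist() for k in ["time","joint_positions","ee_pos","ft_force","width"]})
c=snap("t4",(140,150,260,280),4.6,"top")
print([(k,eyes.look_for(k,c)) for k in ["long_pin","short_pin","cab_drawer0_handle"]])
c=snap("s4",(215,105,315,205),4.6,"scene")
print([(k,eyes.look_for(k,c)) for k in ["long_pin","short_pin"]])
import cv2
a,b=cv2.imread("pics/t4.png"),cv2.imread("pics/s4.png"); print(a.shape,b.shape)
m=np.zeros((598,800,3),np.uint8); m[:,:480]=a[:598,:480]; m[:460,480:]=b[:,:320]; cv2.imwrite("pics/m4.png",m)
```

```text
{'time': 13.35, 'joint_positions': [-1.2969, -0.3214, 0.5848, 2.1141, 0.181, 1.3009, 0.0052], 'ee_pos': [0.333, 0.1748, 0.198], 'ft_force': [0.1781, -0.6183, 0.6281], 'width': 0.0434}
[('long_pin', []), ('short_pin', [{'bbox': [209.0, 217.1, 213.6, 234.6], 'conf': 0.49}]), ('cab_drawer0_handle', [{'bbox': [163.0, 207.6, 235.6, 261.9], 'conf': 0.59}])]
[('long_pin', []), ('short_pin', [{'bbox': [244.7, 154.0, 259.7, 160.8], 'conf': 0.58}])]
(598, 552, 3) (460, 460, 3)
```

View pics/m4.png

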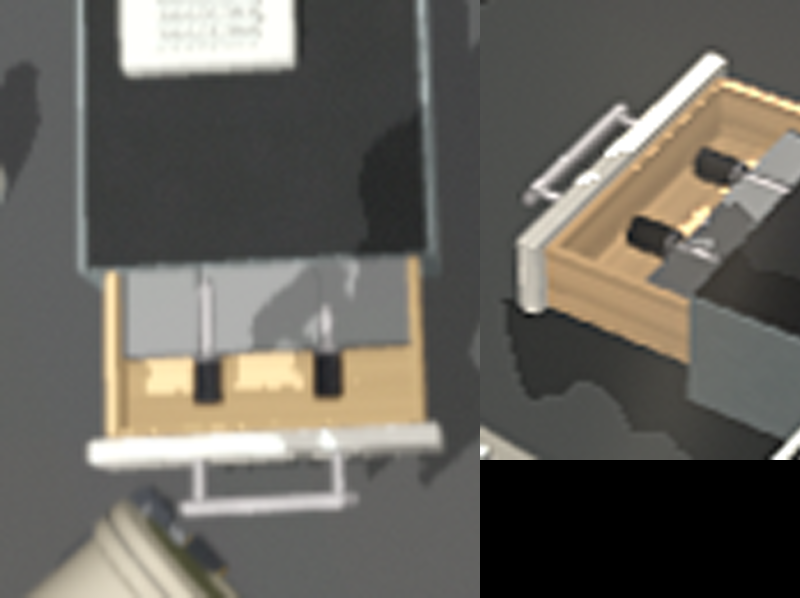

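The drawer is open about 0.12 m. In the top half the left (+y) pin shows the longer shank, from (206,352) to about (206,270), and its knob centre is at (207,378). The right pin's shank ends at about (322,303), so it is the short one and the left pin is the target.

Run:
```python
from fit import *
from bench import eyes
for n in ["top","scene"]: addcam(n,eyes.camera(n))
T=lambda u,v:(140+u/4.6,150+v/4.6); S=lambda u,v:(215+(u-480)/4.6,105+v/4.6)
for z in (.046,.052): print(ray("top",T(207.5,378),z),ray("scene",S(718,165),z))
def res(p): return np.r_[proj("top",[p])[0]-T(207.5,378),proj("scene",[p])[0]-S(718,165)]
s=least_squares(res,[.5,.2,.05]);print(s.x,s.fun)
for z,u in ((.052,[(183,510),(355,498)]),): 
  a,b=[ray("top",T(*k),z) for k in u]; print("handle",(a+b)/2,np.arctan2((a-b)[1],(a-b)[0])*57.3-90,np.linalg.norm(a-b))
print("pred",place([[.091,.045,.046]],.434,.1739,.08), "right knob",ray("top",T(329,376),.05))
# shank lengths from the top view
print([np.linalg.norm(ray("top",T(*a),.05)-ray("top",T(*b),.05)) for a,b in (((206,352),(206,270)),((327,350),(322,303)))])
```

```text
[0.52454245 0.22622796 0.046     ] [0.5220133  0.22757646 0.046     ]
[0.52380265 0.22518962 0.052     ] [0.52641095 0.22124664 0.052     ]
[0.52393177 0.22551349 0.04830339] [ 0.08568559  0.09763419  0.12136126 -0.02998483]
handle [0.43239493 0.17388514 0.052     ] 5.800039727560261 0.12632810733912953
pred [[0.52111279 0.22602831 0.046     ]] right knob [0.52842733 0.13519599 0.05      ]
[np.float64(0.0622699859855332), np.float64(0.0358457166156854)]
```

>>> arm_command(steps=[{"slide": [0.038,0.01,0],"rot": [0,0,10],"grip": 0.5},{"slide": [0.038,0.01,0],"rot": [0,0,10],"grip": 0.5},{"slide": [0.038,0.01,0],"rot": [0,0,10],"grip": 0.5},{"slide": [0.038,0.01,0],"rot": [0,0,10],"grip": 0.5},{"slide": [0.0385,0.0107,0],"rot": [0,0,9.7],"grip": 0.5},{"slide": [0,0,-0.045],"rot": [0,0,0],"grip": 0.5},{"slide": [0,0,-0.035],"rot": [0,0,0],"grip": 0.5},{"slide": [0,0,0],"rot": [0,0,0],"grip": 0.5}])

```text
time: 14.8
ee_pos: [0.5174, 0.2226, 0.1153]
eef_rot: [-0.026, 1.0, -0.002, -0.003]
ft_force: [0.1, -0.0, 1.2]
width: 0.0436
grip_force: 0.0
```

>>> arm_command(steps=[{"slide": [0.006,0.003,0],"rot": [0,0,1.8],"grip": 0.5},{"slide": [0,0,-0.03],"rot": [0,0,0],"grip": 0.5},{"slide": [0,0,0],"rot": [0,0,0],"grip": 0.5},{"slide": [0,0,0],"rot": [0,0,0],"grip": 0.5},{"slide": [0,0,0],"rot": [0,0,0],"grip": 0.5},{"slide": [0,0,0],"rot": [0,0,0],"grip": 0.5},{"slide": [0,0,0],"rot": [0,0,0],"grip": 0.5},{"slide": [0,0,0],"rot": [0,0,0],"grip": 0.5}])

```text
time: 15.8
ee_pos: [0.5245, 0.2266, 0.0877]
eef_rot: [-0.042, 0.999, -0.0, -0.001]
ft_force: [0.5, -0.1, 0.5]
width: 0.0434
grip_force: 0.0
```

Run:
```python
from fit import *
from bench import sensors,eyes
s=sensors.read_state(); print({k:np.round(s[k],4).tolist() for k in ["time","joint_positions","ee_pos","eef_rot","ft_force","width"]})
print(R.from_quat(s["eef_rot"]).as_matrix().round(4))
```

```text
{'time': 15.8, 'joint_positions': [-1.1614, 0.43, 0.8335, 1.7968, -0.3589, 1.0753, 1.456], 'ee_pos': [0.5245, 0.2266, 0.0877], 'eef_rot': [-0.0418, 0.9991, -0.0, -0.0007], 'ft_force': [0.4849, -0.1049, 0.5042], 'width': 0.0434}
[[-9.965e-01 -8.350e-02 -1.500e-03]
 [-8.350e-02  9.965e-01 -1.000e-04]
 [ 1.500e-03 -0.000e+00 -1.000e+00]]
```

>>> arm_command(steps=[{"slide": [-0.001,-0.001,-0.03],"rot": [0,0,0],"grip": 0.5},{"slide": [0,0,-0.022],"rot": [0,0,0],"grip": 0.5},{"slide": [0,0,-0.007],"rot": [0,0,0],"grip": 0.5},{"slide": [0,0,0],"rot": [0,0,0],"grip": 0.5},{"slide": [0,0,0],"rot": [0,0,0],"grip": 0.1},{"slide": [0,0,0],"rot": [0,0,0],"grip": 0.1},{"slide": [0,0,0],"rot": [0,0,0],"grip": 0.1},{"slide": [0,0,0],"rot": [0,0,0],"grip": 0.1}], newtons=8)

```text
time: 16.8
ee_pos: [0.5236, 0.2258, 0.0288]
eef_rot: [-0.042, 0.999, 0.0, -0.001]
ft_force: [0.1, -0.0, -0.3]
width: 0.0216
grip_force: 7.9
```

>>> arm_command(steps=[{"slide": [0,0,0],"rot": [0,0,0],"grip": 0.1},{"slide": [0,0,0],"rot": [0,0,0],"grip": 0.1},{"slide": [0,0,0.01],"rot": [0,0,0],"grip": 0.1},{"slide": [0,0,0.015],"rot": [0,0,0],"grip": 0.1},{"slide": [0,0,0.03],"rot": [0,0,0],"grip": 0.1},{"slide": [0,0,0.04],"rot": [0,0,0],"grip": 0.1},{"slide": [0,0,0.045],"rot": [0,0,0],"grip": 0.1},{"slide": [0,0,0],"rot": [0,0,0],"grip": 0.1}], newtons=35)

```text
time: 17.8
ee_pos: [0.5254, 0.2259, 0.1727]
eef_rot: [-0.041, 0.999, 0.002, 0.002]
ft_force: [-0.2, -0.6, -0.2]
width: 0.0211
grip_force: 34.8
```

>>> arm_command(steps=[{"slide": [-0.0085,-0.032,0],"rot": [0,0,-9],"grip": 0.1},{"slide": [-0.0085,-0.032,0],"rot": [0,0,-9],"grip": 0.1},{"slide": [-0.0085,-0.032,0],"rot": [0,0,-9],"grip": 0.1},{"slide": [-0.0085,-0.032,0],"rot": [0,0,-9],"grip": 0.1},{"slide": [-0.0085,-0.032,0],"rot": [0,0,-9],"grip": 0.1},{"slide": [-0.0085,-0.032,0],"rot": [0,0,-9],"grip": 0.1},{"slide": [-0.0085,-0.032,0],"rot": [0,0,-9],"grip": 0.1},{"slide": [-0.0085,-0.032,0],"rot": [0,0,-9],"grip": 0.1}])

```text
time: 18.8
ee_pos: [0.4547, -0.0314, 0.1682]
eef_rot: [0.556, 0.831, 0.0, -0.001]
ft_force: [0.6, -1.1, -0.6]
width: 0.0213
grip_force: 34.8
```

>>> arm_command(steps=[{"slide": [0,-0.016,0],"rot": [0,0,-8.2],"grip": 0.1},{"slide": [0,-0.016,0],"rot": [0,0,-8.2],"grip": 0.1},{"slide": [0,-0.016,-0.02],"rot": [0,0,-8.3],"grip": 0.1},{"slide": [0,0,-0.02],"rot": [0,0,0],"grip": 0.1},{"slide": [0,0,0],"rot": [0,0,0],"grip": 0.1},{"slide": [0,0,0],"rot": [0,0,0],"grip": 0.1},{"slide": [0,0,0],"rot": [0,0,0],"grip": 0.1},{"slide": [0,0,0],"rot": [0,0,0],"grip": 0.1}])

```text
time: 19.8
ee_pos: [0.4558, -0.0781, 0.129]
eef_rot: [0.719, 0.695, 0.001, -0.001]
ft_force: [-0.3, 1.0, -1.5]
width: 0.0211
grip_force: 34.8
```

```bash
cat > st.py <<'E'
from fit import *
from bench import sensors
s=sensors.read_state(); M=R.from_quat(s["eef_rot"]).as_matrix()
print({k:np.round(s[k],4).tolist() for k in ["time","joint_positions","ee_pos","ft_force","width"]})
print("ydir deg",np.degrees(np.arctan2(M[1,1],M[0,1])),"toolz",M[:,2].round(4))
E
python3 st.py
```

```text
{'time': 19.8, 'joint_positions': [-1.1519, 0.0519, 1.283, 2.0371, -0.0592, 1.0901, 0.1252], 'ee_pos': [0.4558, -0.0781, 0.129], 'ft_force': [-0.2516, 0.9726, -1.4666], 'width': 0.0211}
ydir deg -1.88528172415349 toolz [ 8.0e-04  2.6e-03 -1.0e+00]
```

>>> arm_command(steps=[{"slide": [0.001,0,-0.015],"rot": [0,0,0],"grip": 0.1},{"slide": [0,0,-0.015],"rot": [0,0,0],"grip": 0.1},{"slide": [0,0,-0.0052],"rot": [0,0,0],"grip": 0.1},{"slide": [0,0,0],"rot": [0,0,0],"grip": 0.1},{"slide": [0,0,0],"rot": [0,0,0],"grip": 0.1},{"slide": [0,0,0],"rot": [0,0,0],"grip": 0.1},{"slide": [0,0,0],"rot": [0,0,0],"grip": 0.1},{"slide": [0,0,0],"rot": [0,0,0],"grip": 0.1}])

```text
time: 20.8
ee_pos: [0.4565, -0.0783, 0.0935]
eef_rot: [0.719, 0.695, 0.001, -0.001]
ft_force: [1.0, 0.6, 0.4]
width: 0.0209
grip_force: 34.8
```

```bash
python3 st.py
python3 - <<'E'
from fit import *
import cv2
snap("s5",(120,145,220,240),4,"scene"); snap("t5",(270,215,340,285),5.6,"top")
a,b=cv2.imread("pics/s5.png"),cv2.imread("pics/t5.png"); m=np.zeros((400,800,3),np.uint8); m[:380,:400]=a; m[:392,400:792]=b; cv2.imwrite("pics/m5.png",m)
E
```

```text
{'time': 20.8, 'joint_positions': [-1.0525, 0.1907, 1.2348, 2.0707, -0.2139, 1.0179, 0.2569], 'ee_pos': [0.4565, -0.0783, 0.0935], 'ft_force': [0.9917, 0.6404, 0.3934], 'width': 0.0209}
ydir deg -1.9086807577233793 toolz [ 1.0e-04  1.7e-03 -1.0e+00]
```

View pics/m5.png

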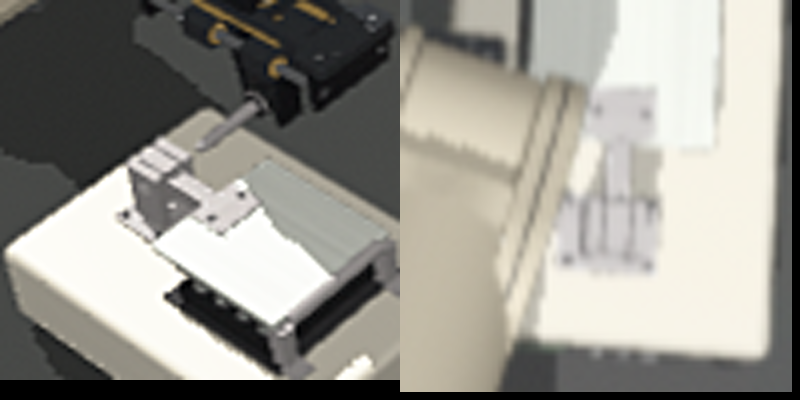

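The pin is level and in line with the hasp; the shank runs from (258,105) to its tip at (205,148) in the left half, just short of the ear. I'll advance it carefully.

>>> arm_command(steps=[{"slide": [-0.0003,-0.01,0],"rot": [0,0,0],"grip": 0.1},{"slide": [-0.0002,-0.006,0],"rot": [0,0,0],"grip": 0.1},{"slide": [-0.0001,-0.003,0],"rot": [0,0,0],"grip": 0.1},{"slide": [-0.0001,-0.002,0],"rot": [0,0,0],"grip": 0.1},{"slide": [-0.0001,-0.002,0],"rot": [0,0,0],"grip": 0.1},{"slide": [0,-0.001,0],"rot": [0,0,0],"grip": 0.1},{"slide": [0,-0.001,0],"rot": [0,0,0],"grip": 0.1},{"slide": [0,0,0],"rot": [0,0,0],"grip": 0.1}])

```text
time: 21.9
ee_pos: [0.4556, -0.1034, 0.0934]
eef_rot: [0.719, 0.695, 0.0, -0.001]
ft_force: [0.2, 0.6, -0.5]
width: 0.021
grip_force: 34.8
```

>>> arm_command(steps=[{"slide": [-0.0001,-0.003,0],"rot": [0,0,0],"grip": 0.1},{"slide": [-0.0001,-0.003,0],"rot": [0,0,0],"grip": 0.1},{"slide": [-0.0001,-0.003,0],"rot": [0,0,0],"grip": 0.1},{"slide": [-0.0001,-0.003,0],"rot": [0,0,0],"grip": 0.1},{"slide": [-0.0001,-0.002,0],"rot": [0,0,0],"grip": 0.1},{"slide": [0,-0.001,0],"rot": [0,0,0],"grip": 0.1},{"slide": [0,0,0],"rot": [0,0,0],"grip": 0.1},{"slide": [0,0,0],"rot": [0,0,0],"grip": 0.1}])

```text
time: 22.9
ee_pos: [0.4552, -0.1185, 0.0934]
eef_rot: [0.719, 0.695, 0.0, -0.0]
ft_force: [-0.4, -0.8, 0.9]
width: 0.0211
grip_force: 34.8
```

>>> arm_command(steps=[{"slide": [-0.0001,-0.003,0],"rot": [0,0,0],"grip": 0.1},{"slide": [-0.0001,-0.003,0],"rot": [0,0,0],"grip": 0.1},{"slide": [-0.0001,-0.003,0],"rot": [0,0,0],"grip": 0.1},{"slide": [-0.0001,-0.003,0],"rot": [0,0,0],"grip": 0.1},{"slide": [-0.0001,-0.003,0],"rot": [0,0,0],"grip": 0.1},{"slide": [-0.0001,-0.003,0],"rot": [0,0,0],"grip": 0.1},{"slide": [0,0,0],"rot": [0,0,0],"grip": 0.1},{"slide": [0,0,0],"rot": [0,0,0],"grip": 0.1}])

```text
time: 23.9
ee_pos: [0.4545, -0.1368, 0.0934]
eef_rot: [0.719, 0.695, 0.0, -0.0]
ft_force: [-1.4, -1.1, -0.2]
width: 0.0209
grip_force: 34.8
```

>>> arm_command(steps=[{"slide": [-0.0001,-0.003,0],"rot": [0,0,0],"grip": 0.1},{"slide": [-0.0001,-0.003,0],"rot": [0,0,0],"grip": 0.1},{"slide": [-0.0001,-0.003,0],"rot": [0,0,0],"grip": 0.1},{"slide": [-0.0001,-0.003,0],"rot": [0,0,0],"grip": 0.1},{"slide": [0,-0.0015,0],"rot": [0,0,0],"grip": 0.1},{"slide": [0,-0.001,0],"rot": [0,0,0],"grip": 0.1},{"slide": [0,0,0],"rot": [0,0,0],"grip": 0.1},{"slide": [0,0,0],"rot": [0,0,0],"grip": 0.1}])

```text
time: 24.9
ee_pos: [0.4542, -0.1511, 0.0934]
eef_rot: [0.719, 0.695, 0.0, -0.0]
ft_force: [-1.7, 0.1, 0.2]
width: 0.0211
grip_force: 34.8
```

>>> arm_command(steps=[{"slide": [0,-0.001,0],"rot": [0,0,0],"grip": 0.1},{"slide": [0,-0.001,0],"rot": [0,0,0],"grip": 0.1},{"slide": [0,-0.001,0],"rot": [0,0,0],"grip": 0.1},{"slide": [0,-0.001,0],"rot": [0,0,0],"grip": 0.1},{"slide": [0,-0.0005,0],"rot": [0,0,0],"grip": 0.1},{"slide": [0,-0.0005,0],"rot": [0,0,0],"grip": 0.1},{"slide": [0,0,0],"rot": [0,0,0],"grip": 0.1},{"slide": [0,0,0],"rot": [0,0,0],"grip": 0.1}])

```text
time: 25.9
ee_pos: [0.4542, -0.153, 0.0932]
eef_rot: [0.718, 0.696, 0.002, -0.003]
ft_force: [-3.3, 13.6, 6.1]
width: 0.021
grip_force: 34.8
```

>>> arm_command(steps=[{"slide": [0,0.001,0],"rot": [0,0,0],"grip": 0.5},{"slide": [0,0,0],"rot": [0,0,0],"grip": 0.5},{"slide": [0,0,0],"rot": [0,0,0],"grip": 0.5},{"slide": [0,0,0.025],"rot": [0,0,0],"grip": 0.5},{"slide": [0,0,0.03],"rot": [0,0,0],"grip": 0.5},{"slide": [0,0,0.035],"rot": [0,0,0],"grip": 0.3},{"slide": [0,0.03,0.035],"rot": [0,0,0],"grip": 0},{"slide": [0,0.03,0],"rot": [0,0,0],"grip": 0}], newtons=10)

```text
time: 26.9
ee_pos: [0.4558, -0.0946, 0.2213]
eef_rot: [0.719, 0.695, 0.005, -0.001]
ft_force: [0.4, 0.9, 0.0]
width: 0.0211
grip_force: 0.0
```

```bash
python3 st.py
python3 - <<'E'
from fit import *
import cv2
snap("s6",(120,150,220,240),6.6,"scene")
E
```

```text
{'time': 26.9, 'joint_positions': [-1.1235, -0.2137, 1.137, 1.9117, 0.1914, 1.3182, -0.0769], 'ee_pos': [0.4558, -0.0946, 0.2213], 'ft_force': [0.3514, 0.88, 0.0324], 'width': 0.0211}
ydir deg -1.9811006589179851 toolz [ 0.007   0.0083 -0.9999]
```

View pics/s6.png

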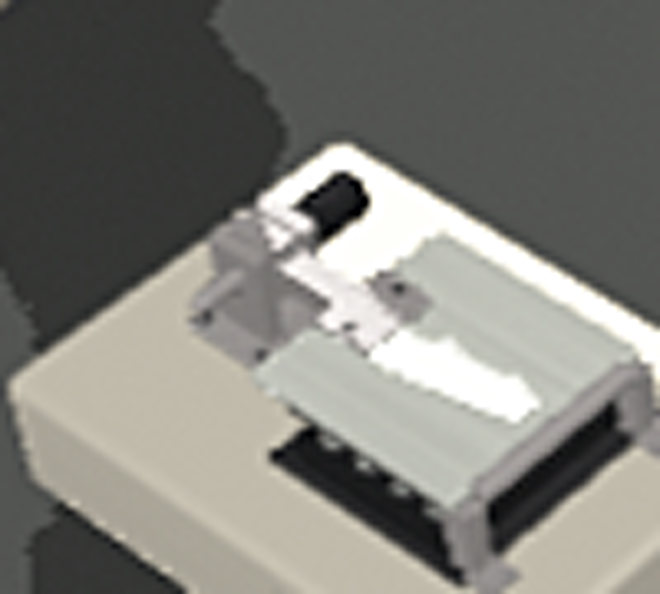

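The pin is home: its tip shows beyond the far ear at about (205,300) and the knob sits against the near ear at about (335,200). Next is the final press.

>>> arm_command(steps=[{"slide": [0.018,-0.02,0],"rot": [0,0,0],"grip": 0},{"slide": [0.018,-0.02,0],"rot": [0,0,0],"grip": 0},{"slide": [0.018,-0.02,0],"rot": [0,0,0],"grip": 0},{"slide": [0.018,-0.02,-0.01],"rot": [0,0,0],"grip": 0},{"slide": [0.017,-0.018,-0.02],"rot": [0,0,0],"grip": 0},{"slide": [0,0,-0.03],"rot": [0,0,0],"grip": 0},{"slide": [0,0,-0.02],"rot": [0,0,0],"grip": 0},{"slide": [0,0,0],"rot": [0,0,0],"grip": 0}])

```text
time: 27.95
ee_pos: [0.5394, -0.1896, 0.1379]
eef_rot: [0.719, 0.695, -0.001, -0.002]
ft_force: [-0.0, -0.0, 0.5]
width: 0.0006
grip_force: 0.0
```

```bash
python3 st.py
```

```text
{'time': 27.95, 'joint_positions': [-0.5995, 0.4703, 1.1005, 1.7522, -0.448, 1.2037, 0.5917], 'ee_pos': [0.5394, -0.1896, 0.1379], 'ft_force': [-0.027, -0.0126, 0.5253], 'width': 0.0006}
ydir deg -1.9473175378704106 toolz [-0.0036  0.0022 -1.    ]
```

>>> arm_command(steps=[{"slide": [0,-0.003,-0.009],"rot": [0,0,0],"grip": 0},{"slide": [0,0,-0.006],"rot": [0,0,0],"grip": 0},{"slide": [0,0,-0.003],"rot": [0,0,0],"grip": 0},{"slide": [0,0,-0.001],"rot": [0,0,0],"grip": 0},{"slide": [0,0,-0.001],"rot": [0,0,0],"grip": 0},{"slide": [0,0,-0.001],"rot": [0,0,0],"grip": 0},{"slide": [0,0,0],"rot": [0,0,0],"grip": 0},{"slide": [0,0,0],"rot": [0,0,0],"grip": 0}])

```text
time: 28.95
ee_pos: [0.5402, -0.193, 0.1181]
eef_rot: [0.719, 0.695, 0.0, -0.001]
ft_force: [0.3, -0.6, -0.7]
width: 0.0004
grip_force: 0.0
```

>>> arm_command(steps=[{"slide": [0,0,-0.001],"rot": [0,0,0],"grip": 0},{"slide": [0,0,-0.0005],"rot": [0,0,0],"grip": 0},{"slide": [0,0,-0.0005],"rot": [0,0,0],"grip": 0},{"slide": [0,0,-0.0005],"rot": [0,0,0],"grip": 0},{"slide": [0,0,0],"rot": [0,0,0],"grip": 0},{"slide": [0,0,0],"rot": [0,0,0],"grip": 0},{"slide": [0,0,0],"rot": [0,0,0],"grip": 0},{"slide": [0,0,0],"rot": [0,0,0],"grip": 0}])

```text
time: 29.95
ee_pos: [0.5403, -0.1931, 0.1174]
eef_rot: [0.719, 0.695, 0.001, -0.001]
ft_force: [-7.8, 5.0, 21.8]
width: 0.0005
grip_force: 11.4
```

>>> arm_command(steps=[{"slide": [0,0,-0.0005],"rot": [0,0,0],"grip": 0},{"slide": [0,0,-0.0004],"rot": [0,0,0],"grip": 0},{"slide": [0,0,0],"rot": [0,0,0],"grip": 0},{"slide": [0,0,0],"rot": [0,0,0],"grip": 0},{"slide": [0,0,0],"rot": [0,0,0],"grip": 0},{"slide": [0,0,0],"rot": [0,0,0],"grip": 0},{"slide": [0,0,0],"rot": [0,0,0],"grip": 0},{"slide": [0,0,0],"rot": [0,0,0],"grip": 0}])

```text
time: 30.95
ee_pos: [0.5403, -0.1931, 0.1172]
eef_rot: [0.719, 0.695, 0.001, -0.002]
ft_force: [-12.2, 7.2, 33.0]
width: 0.0003
grip_force: 16.4
```

```bash
python3 st.py
python3 - <<'E'
from fit import *
import cv2
snap("s7",(100,130,320,290),3.6,"scene")
E
```

```text
{'time': 30.95, 'joint_positions': [-0.5714, 0.4957, 1.0762, 1.7694, -0.4764, 1.1676, 0.6159], 'ee_pos': [0.5403, -0.1931, 0.1172], 'ft_force': [-12.1878, 7.2317, 32.9899], 'width': 0.0003}
ydir deg -1.9626259223464835 toolz [-4.e-04  4.e-03 -1.e+00]
```

View pics/s7.png

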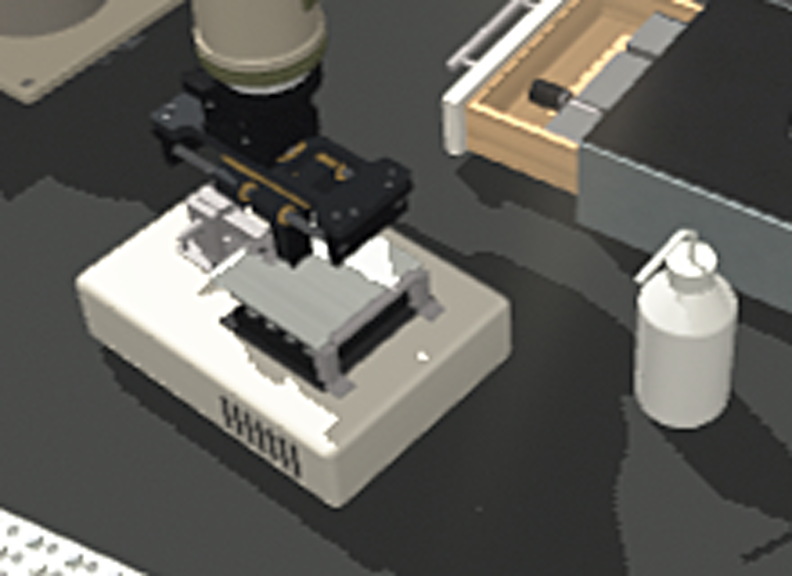

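The fingers press the closed plate at about (295,260) with 33 N. The pin tip still shows through the far ear at about (185,240), the short pin is in the drawer at (550,95), and the bottle and rack are untouched.

```bash
python3 -c "
from bench import order; print(order.close_job())"
```

```text
the job is handed in; nothing more can be done
None
```

The job is handed in: the plate is closed, the long pin is pushed through the hasp until its knob met the ear and released, the short pin is still in the drawer, and the fingers are still pressing the plate at about 33 N.

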